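Tare the portion cup on the chocolatier's scale

ROBOT

A 7-joint arm with a two-finger parallel gripper is mounted at the origin on the work surface. World frame = base frame: x ahead of the robot, y to its left, z up, the work surface at z = 0. Lengths are in m, angles in degrees, forces in N, time in s.
With the tool pointing down it reaches from about 0.35 to 0.9 m from the base axis. Payload 19.9 kg.
Tool frame: the origin (TCP) lies at the centre of the arm's flange, where the gripper is bolted on; the fingertips stand 173 mm ahead of it and the grasp point (between the pads) lies 155 mm ahead of it; z points along the fingers, y is the direction in which the jaws open and shut (so a half turn about z gives the same grasp; the last joint's range is limited). The gripper opens to 85 mm and grips with 20 to 120 N. Pads are 22 mm wide; open, the fingers measure 114 mm over their backs; the gripper's body (76 mm by 85 mm) begins 54 mm behind the grasp point. The pads swing forward as they close: fully open they stand 13 mm farther back than shut.
Start: joints at [71.763, 23.915, -0.59, 92.452, 0.269, 63.638, -3.037], TCP at [0.171, -0.601, 0.405] pointing down, gripper open.
Joint ranges: [-161.28, 161.28], [-22.2, 115.67], [-73.04, 71.86], [3.21, 147.25], [-68.34, 248.33], [10.77, 114.83], [-161.83, 161.83]. Speed limits (degrees/s): [108.29, 108.29, 136.94, 136.94, 172.46, 172.46, 172.46].

INTERFACE

Orientations are given as a 3x3 rotation matrix whose columns are the frame's x, y, z axes.
In Python, from workcell import ctrl gives the robot as it stands. The module is installed in compiled form; this text tells all that it offers.
- The arm moves only by the shell command python3 -m crank 'ROWS' [FORCE]. ROWS is JSON, a list of rows, each a list of 5 numbers: the shift along the tool's x, y, z in m, then the turn about the tool's z in rad, then the opening, from -1 (shut) to 1 (fully open), so that 0 is half open. In form: [[dx, dy, dz, twist, fingers], ...]. A call has 1 to 20 rows; each row is the pose to reach, as a shift and turn from the pose commanded when the call began, along the tool's axes at that moment; what a row does not reach only later rows make up. A row lasts 1/12 s, in which the tool goes at most 41.7 mm and 7.16 degrees, less where a joint would pass 70% of its speed; a pose out of reach is approached as far as the arm can. A call with a gripper value outside its range is refused whole. The fingers move at their own pace and stop on an object; FORCE is the grip in N (left out, the last holds). Time passes only in rows, so rows that repeat a pose let the fingers close. It gives the time, the measured TCP pose, the force and the opening at its end, in the units of the state.
- ctrl.observe(): the state, without advancing time (a new reading comes with each control period).
- ctrl.snapshot(name): name is "scene" or "top" or "wrist"; returns (picture, depth): 480x640x3 uint8, blue, green, red; 480x640 float32, m along the optical axis (not along the pixel's ray), 0 where there is no reading.
- ctrl.calibration(name): a dict with "fx", "fy", "cx", "cy" (pixels), "k1" (the pictures are not rectified: a ray, as slopes to the right and down, at radius r is drawn at 1 + k1 r^2 times it, then the intrinsics apply), "view" (4x4, takes a point from world to camera coordinates); the wrist camera has in their place "tool_from_camera" (4x4, takes a point from camera to tool coordinates, whose origin is the TCP and whose axes are the flange's). Camera axes: x right, y up, looking along -z (the intrinsics and any distortion apply to the point x, -y, -z); pixel columns grow to the right and rows downward; lengths in m; the calibration is good to about 2 mm. A picture is of the moment at which its call begins: read the wrist's pose just before it. calibration takes no time and is no camera call.
- ctrl.sign_off(): hands the job in, once; it reports no verdict.
The state is a dict: "t": time; "joint_positions": joint angles; "qd": joint speeds; "effort": joint torques, N m; "eef_pos": TCP position; "eef_rot": TCP orientation; "force": force on the tool from outside, world axes, zero at the start; "ft_torque": the same for the moment, N m; "gripper_width": opening from 0.0 (shut) to 1.0 (fully open).
Only numpy, scipy, OpenCV 4.12 (cv2) and the standard library are available. Lean on these libraries where they do the work, as an engineer would, in place of code of your own. Each camera call takes 0.05 s, during which the arm holds its last target. There are 200 camera calls.

TASK

Set the tall narrow steel cup upright in the middle of the scale's pan, putting it down rather than dropping it, and let go. Then tare the scale: press the wide bar-shaped key on its keypad until it is felt to give, without forcing it, and let it come up again with the cup still standing on the pan. Do not press the small round key, which would switch the scale off.

Things in the scene. Friction and masses are not known exactly. Their poses are not given: they have to be found in the camera images.
- cup: Empty round steel cup, open at the top, 52 mm across the rim, 48 mm at the foot, 60 mm tall, wall 3 mm, about 0.12 kg, upright on the table. A shallow steel tin (72 mm wide, 28 mm tall) and a lidded glass jar (48 mm wide, 85 mm tall) stand nearby and swap places with it. Origin: centre of its underside, z up.
- scale: White scale fixed to the table. Origin: on the table under the pan's centre; z up, -x from pan to keypad (strip on the robot's side), y left. Steel pan 135 mm (x) by 165 (y), top at z 45 mm. Housing x -160 to 75, y -95 to 95 mm; keypad face z 34 mm. Wide tare key centred at x -122, y 58 mm; small round off key at x -122, y -68 mm; dark flush display between.
- tare_key (a joint): Travel of the tare key, m: 0 at rest, 0.002 fully down, springs back. Grey flat bar-shaped key, 28 mm (scale x) by 44 mm (scale y), top at z = 37 mm in the scale's frame, 3 mm above the keypad. Pressed straight down: starts to give at about 1.5 N, registers at 1.2 mm (about 3.6 N), reaches its stop at 5 N.
- off_key (a joint): Travel of the off key, m: 0 at rest, 0.002 fully down. Grey flat round key, 20 mm across, same height and spring as the tare key. Not to be pressed.

How it is judged (in metres and radians):
On the way, in this order (a step that is already met when the one before it is completed fails the run):
1. the cup stands upright on the middle of the pan, let go (horizontal distance between cup and scale below 0.045 m and z of cup in the frame of scale between 0.041 and 0.05 m and angle between cup's own z axis and vertical below 0.15 rad and contact force between the fingers and cup below 0.1 N), for 0.2 s.
2. the tare key is pressed until it registers, with the cup standing on the pan (horizontal distance between cup and scale below 0.045 m and z of cup in the frame of scale between 0.041 and 0.05 m and angle between cup's own z axis and vertical below 0.15 rad and value of joint tare_key above 0.0012 m), for 0.1 s.
At the end, for the whole second after the job is handed in: The cup stands upright (within 0.15 rad) and at rest on the pan, its centre within 45 mm of the pan's centre, released; the tare key has been pressed at least 1.2 mm for 0.1 s after that and is up again (under 0.6 mm) (all of step 1 and linear speed of cup below 0.02 m/s and value of joint tare_key below 0.0006 m); the robot touches nothing.
It fails at once if the small round off key is pressed (more than 1 mm) (value of joint off_key above 0.001 m).
It fails at once if the scale is forced: the fingers push on it with more than 40 N (contact force between the fingers and scale above 40 N).
It fails at once if the cup is dropped: let go over the pan more than 20 mm above it (horizontal distance between cup and scale below 0.08 m and z of cup in the frame of scale above 0.065 m and contact force between the fingers and cup below 0.02 N).
It also fails if it takes over 48 s, if anything falls off the work surface, if the arm or the gripper's body presses on something with over 40 N, if the wrist force passes 120 N, or if a joint passes its speed limit or range.

## Working session

There is one attempt and no reset: what is moved stays moved. The work goes in short steps, Python scripts to look and compute and a shell command to move; the robot and the scene stay as the last step left them, time stands still between calls to the robot, and variables do not carry over. Pictures are saved under pics/ and viewed, about 8 in all and at most 12, crops included, and the job is handed in when it is done.

```bash
mkdir -p pics
cat > h.py <<'E'
import numpy as np, cv2
from workcell import ctrl
def cast(cal,uv,z,pose=None):
    """pixels -> world points on the plane z"""
    K=np.array([[cal['fx'],0,cal['cx']],[0,cal['fy'],cal['cy']],[0,0,1]])
    n=cv2.undistortPoints(np.array(uv,float).reshape(-1,1,2),K,np.array([cal['k1'],0,0,0,0.])).reshape(-1,2)
    d=np.c_[n[:,0],-n[:,1],-np.ones(len(n))]
    if 'view' in cal: M=np.linalg.inv(np.array(cal['view']))
    else:
        T=np.eye(4);T[:3,:3]=pose['eef_rot'];T[:3,3]=pose['eef_pos'];M=T@np.array(cal['tool_from_camera'])
    D=d@M[:3,:3].T;o=M[:3,3]
    return o+D*((z-o[2])/D[:,2])[:,None]
E
python3 - <<'E'
from h import *
s=ctrl.observe();print(s)
for n in ("top","scene"):
    p,d=ctrl.snapshot(n);cv2.imwrite(f"pics/{n}0.png",p);np.save(f"{n}0.npy",d);print(n,ctrl.calibration(n))
print(ctrl.calibration("wrist"))
E
```

```text
{'t': 0.0, 'joint_positions': array([71.76309038, 23.94718433, -0.5901798 , 92.48299109,  0.26898887,
       63.63914184, -3.03672895]), 'qd': array([0.00882885, 0.01652556, 0.00238493, 0.05057978, 0.04837518,
       0.13301895, 0.03399225]), 'effort': array([ 1.98546266e-03, -8.64449930e+01,  6.79771509e-01, -4.34894443e+01,
        1.90442882e-02,  7.39554875e-03, -1.74882155e-05]), 'eef_pos': array([ 0.1707664 , -0.60108858,  0.40408806]), 'eef_rot': array([[ 9.61935733e-01,  2.73275466e-01, -4.05966624e-04],
       [ 2.73275754e-01, -9.61935092e-01,  1.11437376e-03],
       [-8.59825324e-05, -1.18289678e-03, -9.99999297e-01]]), 'force': array([-0.02566335, -0.57909144, -0.41433225]), 'ft_torque': array([0.04576315, 0.00803183, 0.00502743]), 'gripper_width': 0.9980968319545559}
top {'fx': 434.56296347297365, 'fy': 434.56296347297365, 'cx': 323.02530746439925, 'cy': 244.75108696262768, 'k1': -0.10492844096854491, 'view': array([[-0.00943763, -0.99984358, -0.0149579 , -0.00231057],
       [ 0.98986467, -0.01146107,  0.14155066, -0.534582  ],
       [-0.14169995, -0.0134704 ,  0.9898
[... 270 characters left out ...]
5583, -0.2479664 ],
       [-0.67798063,  0.43509206,  0.59248389,  0.33170018],
       [ 0.51022238, -0.3016869 ,  0.80539315, -1.17982168],
       [ 0.        ,  0.        ,  0.        ,  1.        ]])}
{'fx': 400.84628657969915, 'fy': 400.84628657969915, 'cx': 321.07447569427654, 'cy': 241.30760493865918, 'k1': -0.011242534073243078, 'tool_from_camera': array([[-8.77906855e-04,  9.48181052e-01,  3.17729322e-01,
         8.08274034e-02],
       [ 9.99999361e-01,  1.05887007e-03, -3.96860570e-04,
         6.66760395e-04],
       [-7.12729741e-04,  3.17728771e-01, -9.48181375e-01,
         3.19220423e-02],
       [ 0.00000000e+00,  0.00000000e+00,  0.00000000e+00,
         1.00000000e+00]])}
```

View pics/top0.png

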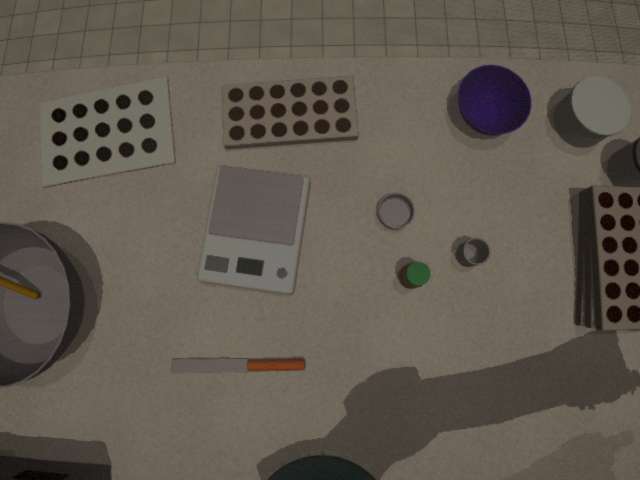

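View pics/scene0.png

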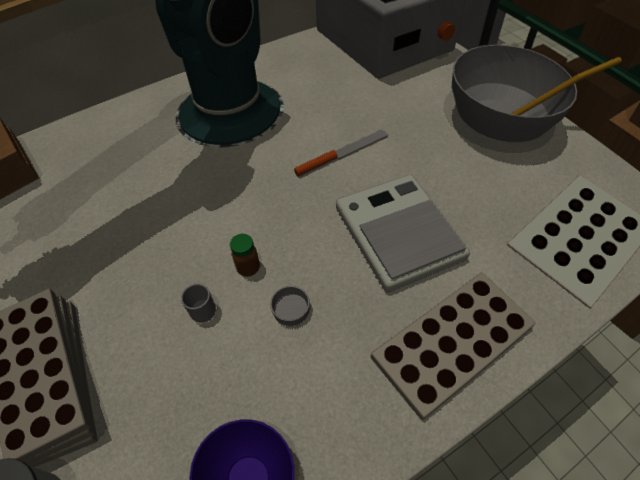

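The top view shows the cup's rim at about (476,251), the tin at (395,212) and the jar at (416,273). The pan is centred near (259,205), with the tare key at (217,264) and the off key at (282,273). The scene view agrees.

Run:
```python
from h import *
c=ctrl.calibration("top")
p=cv2.imread("pics/top0.png");g=cv2.cvtColor(p,cv2.COLOR_BGR2GRAY)
cup=cast(c,[[476,251],[462,251],[490,251]],.06);print("cup",cup.round(4))
k=cast(c,[[217,264],[282,273]],.037);print("keys",k.round(4))
pan=cast(c,[[219,168],[309,176],[298,244],[210,236]],.045);print("pan",pan.round(4),pan.mean(0))
print("jar",cast(c,[[418,273]],.085),"tin",cast(c,[[395,211]],.028))
d=k[0]-k[1];ey=d[:2]/np.linalg.norm(d[:2]);ex=np.array([ey[1],-ey[0]]);print("sep",np.linalg.norm(d),"yaw",np.degrees(np.arctan2(ex[1],ex[0])))
mid=k[0][:2]+122*1e-3*ex-.058*ey;print("scale origin from keys",mid)
s=ctrl.observe();R=s['eef_rot']
print("tool yaw",np.degrees(np.arctan2(R[1,0],R[0,0])))
w=cup[0]-s['eef_pos'];print("cup shift in tool",R.T@w)
```

```text
cup [[ 0.5164 -0.2917  0.06  ]
 [ 0.5167 -0.2652  0.06  ]
 [ 0.5161 -0.3183  0.06  ]]
keys [[0.5    0.1942 0.037 ]
 [0.4818 0.0699 0.037 ]]
pan [[0.6872 0.1936 0.045 ]
 [0.6677 0.0177 0.045 ]
 [0.5355 0.039  0.045 ]
 [0.5529 0.207  0.045 ]] [0.61081197 0.11435739 0.045     ]
jar [[ 0.47529658 -0.1763652   0.085     ]] tin [[ 0.60049682 -0.14807632  0.028     ]]
sep 0.12568844714505342 yaw -8.318869179851028
scale origin from keys [0.61232729 0.1192023 ]
tool yaw 15.859577260276202
cup shift in tool [ 0.41707393 -0.20280825  0.34429453]
```

```bash
python3 -m crank '[[0.03,-0.015,0,0,1],[0.06,-0.03,0,0,1],[0.09,-0.045,0.01,0,1],[0.12,-0.06,0.02,0,1],[0.15,-0.075,0.03,0,1],[0.18,-0.09,0.04,0,1],[0.21,-0.105,0.05,0,1],[0.24,-0.12,0.06,0,1],[0.27,-0.135,0.07,0,1],[0.3,-0.15,0.08,0,1],[0.33,-0.165,0.09,0,1],[0.36,-0.18,0.1,0,1],[0.39,-0.195,0.1,0,1],[0.417,-0.203,0.1,0,1],[0.417,-0.203,0.1,0,1],[0.417,-0.203,0.1,0,1],[0.417,-0.203,0.1,0,1]]' 40
python3 - <<'E'
from h import *
s=ctrl.observe();p,d=ctrl.snapshot("wrist");cv2.imwrite("pics/w1.png",p)
np.savez("w1",R=s['eef_rot'],t=s['eef_pos']);print(s['t'],s['eef_pos'],s['force'],s['joint_positions'])
E
```

```text
t: 1.52
eef_pos: [0.516, -0.2923, 0.3043]
eef_rot: [[0.962, 0.273, -0.001], [0.273, -0.962, 0.0], [-0.001, -0.0, -1.0]]
force: [-0.2, -0.6, -0.2]
gripper_width: 1.001
1.5167 [ 0.51600124 -0.29233778  0.30432794] [-0.15600735 -0.64590165 -0.18080521] [ 33.88873002  27.40936565  -9.46859227 101.87661906   5.6010128
  51.21808573 -52.21161991]
```

View pics/w1.png

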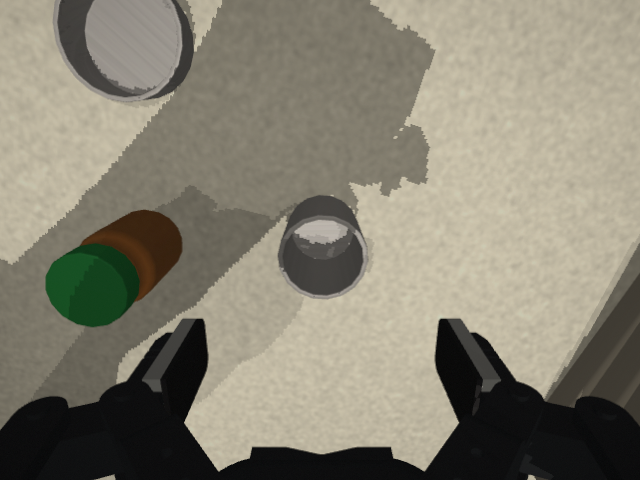

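The rim is centred at about (323,257), between the open fingers. The tin and jar are clear of the gripper.

Run:
```python
from h import *
z=np.load("w1.npz");P=dict(eef_rot=z['R'],eef_pos=z['t'])
w=cast(ctrl.calibration("wrist"),[[323,257],[280,257],[367,257],[323,216],[323,298],[92,284]],[.06]*5+[.085] and .06,P)
print(w.round(4));print(((w-z['t'])@z['R']).round(4))
```

```text
[[ 0.5165 -0.294   0.06  ]
 [ 0.5099 -0.2706  0.06  ]
 [ 0.5233 -0.318   0.06  ]
 [ 0.5396 -0.2875  0.06  ]
 [ 0.4918 -0.3011  0.06  ]
 [ 0.4638 -0.1693  0.06  ]]
[[ 0.0003  0.0018  0.2443]
 [ 0.0003 -0.0225  0.2443]
 [ 0.0003  0.0268  0.2443]
 [ 0.0243  0.0018  0.2443]
 [-0.0254  0.0019  0.2444]
 [-0.0164 -0.1325  0.2444]]
```

```bash
python3 -m crank '[[0,0.002,0.02,0,1],[0,0.002,0.045,0,1],[0,0.002,0.07,0,1],[0,0.002,0.09,0,1],[0,0.002,0.105,0,1],[0,0.002,0.112,0,1],[0,0.002,0.112,0,1],[0,0.002,0.112,0,0.3],[0,0.002,0.112,0,-0.2],[0,0.002,0.112,0,-1],[0,0.002,0.112,0,-1],[0,0.002,0.112,0,-1],[0,0.002,0.112,0,-1],[0,0.002,0.112,0,-1],[0,0.002,0.112,0,-1],[0,0.002,0.112,0,-1],[0,0.002,0.112,0,-1],[0,0.002,0.112,0,-1]]' 30
```

```text
t: 3.07
eef_pos: [0.5173, -0.2941, 0.194]
eef_rot: [[0.962, 0.273, 0.001], [0.273, -0.962, -0.001], [0.001, 0.001, -1.0]]
force: [-2.1, 1.2, 7.6]
gripper_width: 0.606
```

```bash
python3 -m crank '[[0,0,-0.01,0,-1],[0,0,-0.03,0,-1],[0,0,-0.055,0,-1],[0,0,-0.08,0,-1],[0,0,-0.1,0,-1],[0,0,-0.11,0,-1],[0,0,-0.11,0,-1],[0,0,-0.11,0,-1]]'
python3 - <<'E'
from h import *
s=ctrl.observe();R=s['eef_rot'];print(s['gripper_width'],R.T@(np.array([.612,.117,.35])-s['eef_pos']))
E
```

```text
t: 3.73
eef_pos: [0.5168, -0.2938, 0.3027]
eef_rot: [[0.962, 0.273, 0.0], [0.273, -0.962, -0.0], [0.0, 0.0, -1.0]]
force: [0.4, -1.3, -3.0]
gripper_width: 0.599
0.599371546282996 [ 0.20382196 -0.36918489 -0.04737035]
```

```bash
python3 -m crank '[[0.008,-0.015,-0.005,0,-1],[0.022,-0.04,-0.01,0,-1],[0.038,-0.07,-0.015,0,-1],[0.055,-0.1,-0.02,0,-1],[0.072,-0.13,-0.02,0,-1],[0.088,-0.16,-0.02,0,-1],[0.105,-0.19,-0.02,0,-1],[0.121,-0.22,-0.02,0,-1],[0.138,-0.25,-0.02,0,-1],[0.154,-0.28,-0.02,0,-1],[0.171,-0.31,-0.02,0,-1],[0.185,-0.335,-0.02,0,-1],[0.196,-0.355,-0.02,0,-1],[0.202,-0.365,-0.02,0,-1],[0.204,-0.369,-0.02,0,-1],[0.204,-0.369,-0.02,0,-1],[0.204,-0.369,-0.02,0,-1],[0.204,-0.369,-0.02,0,-1]]'
python3 - <<'E'
from h import *
s=ctrl.observe();p,d=ctrl.snapshot("wrist");cv2.imwrite("pics/w2.png",p)
np.savez("w2",R=s['eef_rot'],t=s['eef_pos']);print(s['eef_pos'],s['force'],s['joint_positions'])
E
```

```text
t: 5.23
eef_pos: [0.6124, 0.115, 0.3224]
eef_rot: [[0.962, 0.271, -0.001], [0.271, -0.962, -0.001], [-0.001, 0.001, -1.0]]
force: [0.3, -1.1, -1.8]
gripper_width: 0.605
[0.61237829 0.11500984 0.32238624] [ 0.31531274 -1.10586226 -1.76449123] [ -1.9350166   29.4151483  -15.47260942  96.50342362   9.20269037
  55.36733012 -95.01582198]
```

View pics/w2.png

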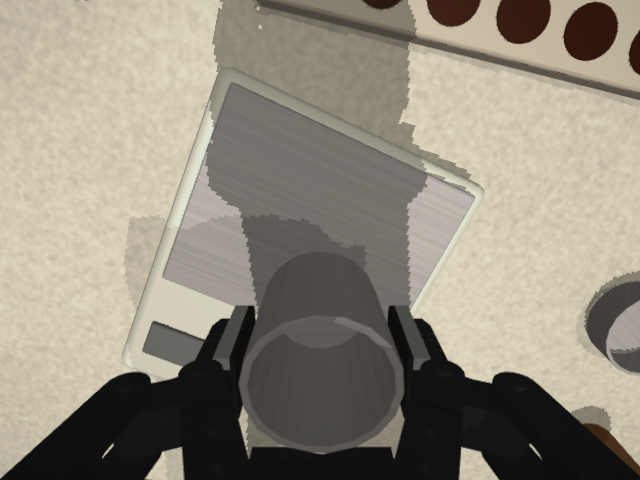

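The cup hangs straight in the jaws over the pan. Pan corners are at about (231,83), (476,196) and (163,276), and part of the tare key shows near (145–205, 322–352).

Run:
```python
from h import *
z=np.load("w2.npz");P=dict(eef_rot=z['R'],eef_pos=z['t']);c=ctrl.calibration("wrist")
w=cast(c,[[231,83],[476,196],[163,276]],.045,P)
m=(w[1]+w[2])/2;a=w[0]-w[2];b=w[0]-w[1]
print(w.round(4),m,np.linalg.norm(a),np.linalg.norm(b),np.degrees(np.arctan2(a[1],a[0])),"shift",(m-z['t'])@z['R'])
y=np.radians(-8);R=np.array([[np.cos(y),-np.sin(y)],[np.sin(y),np.cos(y)]])
print("tare",m[:2]+R@[-.122,.058]);print("key corners",cast(c,[[150,322],[143,352]],.037,P))
```

```text
[[0.689  0.189  0.045 ]
 [0.6659 0.0287 0.045 ]
 [0.5592 0.2085 0.045 ]] [0.61250794 0.11858685 0.045     ] 0.13129099341288186 0.1619682196980756 -8.516401063983848 shift [ 0.00129699 -0.00356539  0.27738339]
tare [0.49976727 0.19300152]
key corners [[0.51663166 0.21449985 0.037     ]
 [0.49017213 0.21604309 0.037     ]]
```

```bash
python3 -m crank '[[0.001,-0.003,0.015,0,-1],[0.001,-0.003,0.035,0,-1],[0.001,-0.003,0.055,0,-1],[0.001,-0.003,0.067,0,-1],[0.001,-0.003,0.074,0,-1],[0.001,-0.003,0.078,0,-1],[0.001,-0.003,0.079,0,-1],[0.001,-0.003,0.079,0,-1],[0.001,-0.003,0.079,0,-1]]'
python3 -m crank '[[0,0,0.001,0,-1],[0,0,0.002,0,-1],[0,0,0.003,0,-1],[0,0,0.003,0,-1],[0,0,0.003,0,-1]]'
```

```text
t: 6.03
eef_pos: [0.6128, 0.12, 0.2445]
eef_rot: [[0.962, 0.273, 0.001], [0.273, -0.962, 0.0], [0.001, 0.0, -1.0]]
force: [0.1, 0.6, -1.6]
gripper_width: 0.604
t: 6.45
eef_pos: [0.6125, 0.12, 0.2407]
eef_rot: [[0.962, 0.273, -0.0], [0.273, -0.962, 0.0], [-0.0, -0.0, -1.0]]
force: [-0.7, 1.3, -1.7]
gripper_width: 0.605
```

```bash
python3 -m crank '[[0,0,0.001,0,-1],[0,0,0.0015,0,-1],[0,0,0.002,0,-1],[0,0,0.002,0,-1],[0,0,0.002,0,-1],[0,0,0.002,0,-1]]'
```

```text
t: 6.95
eef_pos: [0.6126, 0.1201, 0.2391]
eef_rot: [[0.962, 0.273, 0.0], [0.273, -0.962, 0.0], [0.0, -0.0, -1.0]]
force: [-1.4, 0.0, 6.5]
gripper_width: 0.605
```

Contact (about 8 N upward), so I release gently and then rise straight up.

```bash
python3 -m crank '[[0,0,0.001,0,0.3],[0,0,0.001,0,0.45],[0,0,0.001,0,0.7],[0,0,0,0,1],[0,0,0,0,1],[0,0,0,0,1],[0,0,0,0,1],[0,0,-0.01,0,1],[0,0,-0.03,0,1],[0,0,-0.06,0,1],[0,0,-0.09,0,1],[0,0,-0.12,0,1],[0,0,-0.14,0,1],[0,0,-0.14,0,1],[0,0,-0.14,0,1]]'
python3 - <<'E'
from h import *
s=ctrl.observe();p,d=ctrl.snapshot("wrist");cv2.imwrite("pics/w3.png",p)
np.savez("w3",R=s['eef_rot'],t=s['eef_pos']);print(s['eef_pos'],s['force'],s['joint_positions'])
E
```

```text
t: 8.2
eef_pos: [0.6125, 0.12, 0.3805]
eef_rot: [[0.962, 0.273, 0.002], [0.273, -0.962, 0.0], [0.002, 0.0, -1.0]]
force: [0.0, -0.0, -0.9]
gripper_width: 1.001
[0.61254152 0.12002521 0.38045539] [ 0.02583364 -0.02276983 -0.90041244] [ -1.79028792  25.95058012 -16.20921498  93.58776593   8.00968285
  61.45802944 -94.41094148]
```

View pics/w3.png

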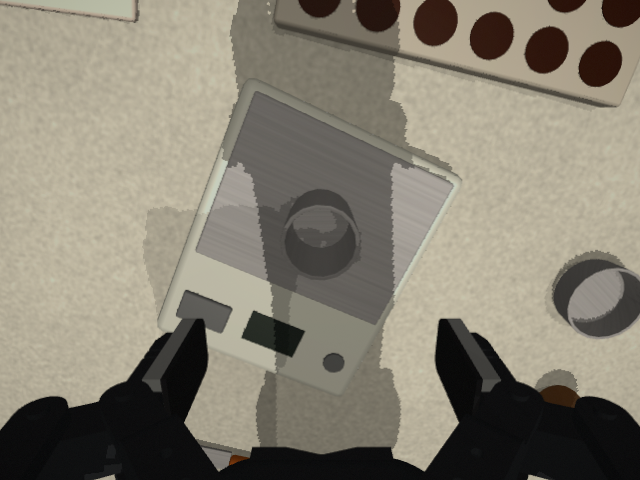

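The cup stands upright on the pan with its rim at about (321,241). The tare key is centred near (203,311) and the off key near (333,362).

Run:
```python
from h import *
z=np.load("w3.npz");P=dict(eef_rot=z['R'],eef_pos=z['t']);c=ctrl.calibration("wrist")
print("cup",cast(c,[[321,241]],.105,P))
q=cast(c,[[254,91],[455,183],[375,324],[196,251]],.045,P);print("pan",q.mean(0))
k=cast(c,[[187,291],[232,309],[222,332],[178,313],[333,362]],.037,P);print(k)
m=k[:4].mean(0);print("key",m,"off",k[4],"shift",(m-z['t'])@z['R'])
print("from top/pan",(np.array([.4998,.1935,.037])-z['t'])@z['R'])
```

```text
cup [[0.61286294 0.11930275 0.105     ]]
pan [0.61191117 0.11892593 0.045     ]
[[0.51661763 0.21117769 0.037     ]
 [0.51025786 0.17057286 0.037     ]
 [0.48545862 0.17446411 0.037     ]
 [0.49354438 0.2151674  0.037     ]
 [0.48233811 0.0709355  0.037     ]]
key [0.50146962 0.19284551 0.037     ] off [0.48233811 0.0709355  0.037     ] shift [-0.08779908 -0.10047739  0.34321565]
from top/pan [-0.08922634 -0.10156317  0.34321186]
```

```bash
python3 -m crank '[[-0.015,-0.017,0,0.1,0.5],[-0.03,-0.034,0,0.2,0],[-0.05,-0.056,0,0.3,-1],[-0.068,-0.077,0,0.4,-1],[-0.082,-0.093,0,0.42,-1],[-0.089,-0.101,0.01,0.42,-1],[-0.089,-0.101,0.04,0.42,-1],[-0.089,-0.101,0.07,0.42,-1],[-0.089,-0.101,0.1,0.42,-1],[-0.089,-0.101,0.12,0.42,-1],[-0.089,-0.101,0.135,0.42,-1],[-0.089,-0.101,0.145,0.42,-1],[-0.089,-0.101,0.15,0.42,-1],[-0.089,-0.101,0.15,0.42,-1],[-0.089,-0.101,0.15,0.42,-1],[-0.089,-0.101,0.15,0.42,-1]]'
python3 - <<'E'
from h import *
s=ctrl.observe();p,d=ctrl.snapshot("wrist");q,_=ctrl.snapshot("scene");cv2.imwrite("pics/w4.png",np.hstack([cv2.resize(p,(400,300)),cv2.resize(q[120:320,270:530],(390,300))]))
print(s['eef_pos'],s['force'],s['gripper_width'])
E
```

```text
t: 9.58
eef_pos: [0.4996, 0.1929, 0.2296]
eef_rot: [[0.99, -0.143, 0.001], [-0.143, -0.99, 0.001], [0.001, -0.001, -1.0]]
force: [-0.1, 0.3, 0.1]
gripper_width: -0.004
[0.49959289 0.19293496 0.22955561] [-0.0615671   0.27524177  0.08237926] -0.0036615974034550354
```

View pics/w4.png

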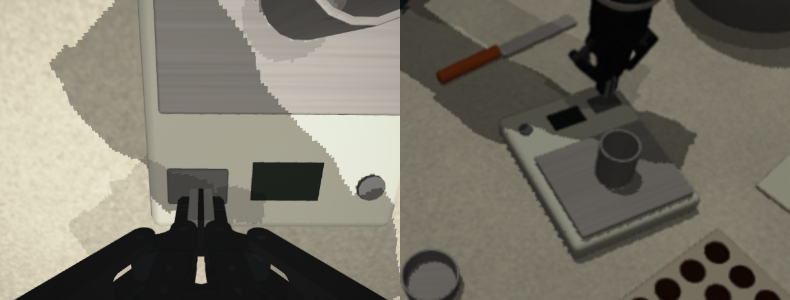

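The shut fingertips are over the middle of the tare key and the cup is standing. Next I creep down onto it.

```bash
python3 -m crank '[[0,0,0.006,0,-1],[0,0,0.012,0,-1],[0,0,0.016,0,-1],[0,0,0.017,0,-1],[0,0,0.017,0,-1],[0,0,0.017,0,-1],[0,0,0.017,0,-1]]'
for i in 1; do python3 -m crank '[[0,0,0.001,0,-1],[0,0,0.0015,0,-1],[0,0,0.0015,0,-1],[0,0,0.0015,0,-1],[0,0,0.0015,0,-1]]'; done
```

```text
t: 10.27
eef_pos: [0.4994, 0.1929, 0.2118]
eef_rot: [[0.99, -0.143, 0.0], [-0.143, -0.99, 0.0], [-0.0, -0.0, -1.0]]
force: [0.4, -0.0, 0.2]
gripper_width: -0.0
t: 10.68
eef_pos: [0.4994, 0.1928, 0.2103]
eef_rot: [[0.99, -0.143, 0.0], [-0.143, -0.99, 0.0], [0.0, -0.0, -1.0]]
force: [1.0, -0.7, 2.0]
gripper_width: 0.001
```

```bash
python3 -m crank '[[0,0,0.0005,0,-1],[0,0,0.001,0,-1],[0,0,0.001,0,-1],[0,0,0.001,0,-1],[0,0,0.001,0,-1]]'
python3 -m crank '[[0,0,0.0005,0,-1],[0,0,0.0005,0,-1],[0,0,0.0005,0,-1],[0,0,0.0005,0,-1]]'
```

```text
t: 11.1
eef_pos: [0.4994, 0.1929, 0.2093]
eef_rot: [[0.99, -0.143, 0.0], [-0.143, -0.99, 0.0], [0.0, -0.0, -1.0]]
force: [0.7, 1.0, 3.8]
gripper_width: -0.001
t: 11.43
eef_pos: [0.4994, 0.1928, 0.2088]
eef_rot: [[0.99, -0.143, 0.0], [-0.143, -0.99, 0.0], [0.0, -0.0, -1.0]]
force: [1.3, 0.7, 4.2]
gripper_width: -0.001
```

```bash
python3 -m crank '[[0,0,0.0005,0,-1],[0,0,0.0005,0,-1],[0,0,0.0005,0,-1],[0,0,0.0005,0,-1]]'
python3 -m crank '[[0,0,0.0005,0,-1],[0,0,0.0005,0,-1],[0,0,0.0005,0,-1],[0,0,0.0005,0,-1]]'
```

```text
t: 11.77
eef_pos: [0.4994, 0.1929, 0.2084]
eef_rot: [[0.99, -0.143, 0.0], [-0.143, -0.99, 0.0], [0.0, -0.0, -1.0]]
force: [-1.0, -0.3, 8.6]
gripper_width: 0.003
t: 12.1
eef_pos: [0.4994, 0.1929, 0.2083]
eef_rot: [[0.99, -0.143, 0.0], [-0.143, -0.99, 0.0], [0.0, -0.0, -1.0]]
force: [-2.4, -1.9, 18.0]
gripper_width: 0.001
```

The key has bottomed out: force rose to 18 N with no further travel, well under the 40 N limit. Now I lift off and check.

```bash
python3 -m crank '[[0,0,-0.002,0,-1],[0,0,-0.006,0,-1],[0,0,-0.02,0,-1],[0,0,-0.045,0,-1],[0,0,-0.075,0,-1],[0,0,-0.105,0,-1],[0,0,-0.13,0,-1],[-0.01,0,-0.15,0,-1],[-0.02,0,-0.15,0,-1],[-0.02,0,-0.15,0,-1],[-0.02,0,-0.15,0,-1],[-0.02,0,-0.15,0,-1]]'
python3 - <<'E'
from h import *
s=ctrl.observe();p,d=ctrl.snapshot("wrist");q,_=ctrl.snapshot("scene");cv2.imwrite("pics/w5.png",np.hstack([cv2.resize(p,(400,300)),cv2.resize(q[120:320,270:530],(390,300))]))
print(s['t'],s['eef_pos'],s['force'])
E
```

```text
t: 13.1
eef_pos: [0.4796, 0.1954, 0.3568]
eef_rot: [[0.99, -0.143, -0.001], [-0.143, -0.99, -0.001], [-0.001, 0.001, -1.0]]
force: [-0.7, -0.2, 1.0]
gripper_width: 0.003
13.1 [0.47960231 0.19542373 0.35675578] [-0.67613621 -0.20967901  0.99375965]
```

View pics/w5.png

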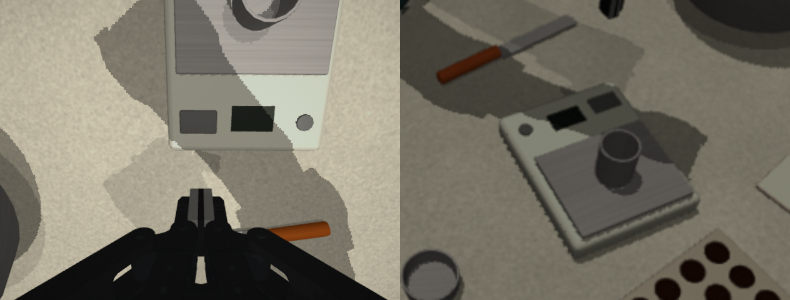

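The cup stands upright mid-pan and the gripper is well clear of everything, so I'm handing in.

```bash
python3 -c "from workcell import ctrl; print(ctrl.sign_off())"
```

```text
the job is handed in; nothing more can be done
None
```

The cup is standing in the middle of the pan and the tare key has been pressed. I handed the job in at about 13 s; no verdict is reported.

- **Cup:** I lowered it until it touched the pan (about 8 N), let go and rose straight up. A wrist picture after release put its rim within about 1–2 mm of the pan's centre. The last pictures, after the key press, show it still upright in the middle of the pan.
- **Tare key:** I pressed it with the shut fingertips. It gave from about 2 N over about 2 mm and met its stop. The last step of the press raised the force to 18 N at the stop, against the 40 N limit, which is firmer than was needed.
- **Final state:** The gripper is about 150 mm above the scale and touches nothing. The off key was never approached. The key's return was not measured; it looks the same as before in the last pictures, but those cannot resolve 2 mm. No check failed or disagreed.

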